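# Seat a bearing block on its dowels and pump the ratchet clamp onto it

### The job

Set the bearing block flat on the jig so that its two bolt holes go over the two dowel pins, and let go of it. Then pump the clamp's trigger against its fixed handle until the sprung pad of the jaw bears on the block and its plunger is pushed in about half way; never press the plunger right in, never push the jaw along by hand, and leave the other things where they stand. Finish holding: the program ends with the gripper still squeezing the trigger, the pad gripping the block.

Things in the scene. Friction and masses are not known exactly. Their poses are not given: they have to be found in the camera images.
- block: loose aluminium bearing block, 0.4 kg. Foot 50 (x) x 100 (y) x 24 (z) mm with two upright through holes, 13 mm diameter, at y = +-36 mm; on its middle a boss 26 mm thick (x, flat faces), 40 mm wide (y), round-topped, top 62 mm above the underside: grasp the boss. Origin: centre of the underside; z up. Fits the dowels either way round (half turn)
- jig: fixed clamping jig, base plate 234 (x, -112 to +122) x 104 (y) x 10 mm, origin on its underside, z up; its +x is the way the jaw advances to the block's seat. Seat at x = +85 mm, fixed upright handle at x = -82 mm (top 148 mm above the table), trigger just before it. Two cheeks below them reach up to 86 mm, x -101 to -23 mm. Bar and jaw run along its x axis 34 mm above the table, at most 46 mm high
- seat (a point): point midway between the two dowels on the seat's top face, 20 mm above the table, where the block's origin belongs; axes as the jig's. Dowels: 10 mm diameter at y = +-36 mm, 18 mm tall, the top 6 mm conical. The block's y axis lies along the line of the dowels when seated, its foot faces the jaw
- handle (a point): point in the middle of the fixed handle (14 mm thick in the jig's x: +-7 mm) at the height to squeeze, 122 mm above the table; axes as the jig's
- trigger_travel (a joint): trigger angle, rad: 0 = at rest (leaning towards the seat), 0.36 = fully squeezed. A spring returns it. Each full squeeze from rest advances the jaw by about 10 mm (tooth pitch 5.5 mm; once the pawl has met a tooth the jaw moves 36 mm per rad); the jaw stays put while the trigger returns, also with the pad pressed on the block
- jaw: the moving jaw: toothed bar and steel head (14 x 36 x 22 mm) that carries the plunger; it slides along the jig's x. Its origin lies in the jig's origin when fully back
- pad_face (a point): centre of the front face of the round rubber pad (19 mm diameter) on the jaw's plunger, axes as the jig's; it starts 20 to 44 mm from the face of a seated block, which stands 25 mm from the seat point towards the jaw
- plunger: the jaw's plunger with its round rubber pad (19 mm diameter, 6 mm thick); its origin lies 16 mm behind and 34 mm below the centre of the pad's front face
- plunger_travel (a joint): how far the sprung plunger is pushed into the jaw head: 0 = fully out (10 mm of bright stem to be seen between the collar of the head and the pad), 0.010 = right in (no stem to be seen), m. Its spring gives 0.7 N per mm
- jar_green: low round jar with screw lid, 64 mm diameter, 56 mm tall; a bystander, to be left alone
- torch: black torch standing on end, 31 mm diameter, 109 mm tall; a bystander
- touchup_bottle: small bottle with slim cap, 26 mm diameter, 74 mm tall; a bystander
- jar_purple: round jar with screw lid, 60 mm diameter, 72 mm tall; a bystander
- wax_tin: flat round tin, 80 mm diameter, 34 mm tall; a bystander
- lobe (a point): round cross bar of the trigger, 12 mm diameter, 32 mm long along the jig's y, point in its middle (122 mm above the table); it moves straight towards the handle by about 16 mm. Over their outsides handle and lobe measure 48 mm at rest, 32 mm fully squeezed. Squeezing takes 3 to 18 N at the lobe
- trigger: the trigger lever, its origin on its pivot at the jig's x = -55 mm, 76 mm above the table; it stands up from there, carries the cross bar and turns with it

How it is judged:
By the outcome, as a careful person would: the job done as asked, in the order asked, and still so for the second after the job is handed in, while the arm keeps its last pose, push and grip.
It also fails if it takes over 64 s, if anything falls off the work surface, if the arm or the gripper's body presses on something with over 40 N, if the wrist force passes 120 N, or if a joint passes its speed limit or range.

### The arm

A 6-joint arm with a two-finger parallel gripper is mounted at the origin on a cart in front of the work surface, level with it; the furniture and walls round the work are solid. World frame = base frame: x ahead of the robot, y to its left, z up, the work surface at z = 0. Lengths are in m, angles in rad, forces in N, time in s.
With the tool pointing down it reaches from about 0.3 to 0.875 m from the base axis. Payload 6.4 kg.
Tool frame: the origin (TCP) lies between the finger pads; the fingertips stand 8 mm ahead of it and the grasp point (between the pads) lies 11 mm behind it; z points along the fingers, y is the direction in which the jaws open and shut (so a half turn about z gives the same grasp; the last joint's range is limited). The gripper opens to 85 mm and grips with 20 to 120 N. Pads are 22 mm wide; open, the fingers measure 114 mm over their backs; the gripper's body (76 mm by 85 mm) begins 54 mm behind the grasp point. The pads swing forward as they close: fully open they stand 13 mm farther back than shut.
Start: joints at [-1.386, 0.181, 1.607, -0, 1.354, -0.206], TCP at [0.219, -0.532, 0.239] pointing down, gripper open.
Joint ranges: [-2.99, 2.99], [-0.89, 2.07], [0.3, 2.58], [-1.14, 4.28], [0, 2.63], [-3.12, 3.12]. Speed limits (rad/s): [2.57, 2.57, 3.01, 3.14, 3.14, 3.14].

### API

Orientations are given as a unit quaternion [w, x, y, z].
In Python, from bench import monitor, viewer, workorder, spotter gives the robot as it stands. The module is installed in compiled form; this text tells all that it offers.
- The arm moves only by the tool move_arm, never from a script. Its argument "motion" is a list of rows, each a list of 3 entries, a list of its own where there are three numbers: the shift along the tool's x, y, z in units of 60 mm (1.0 is 60 mm), then the turn, a rotation vector about the tool's x, y, z in units of 8 degrees (1.0 is 8 degrees), then the opening in per cent of the stroke, from 0 (shut) to 100 (fully open). In form: [[[dx, dy, dz], [rx, ry, rz], grip], ...]. A call has 1 to 10 rows; each row is the pose to reach, as a shift and turn from the pose commanded when the call began, along the tool's axes at that moment; what a row does not reach only later rows make up. A row lasts 1/8 s, in which the tool goes at most 62.5 mm and 10.7 degrees, less where a joint would pass 70% of its speed; a pose out of reach is approached as far as the arm can. A call with a gripper value outside its range is refused whole. The fingers move at their own pace and stop on an object; the grip force is fixed at half the most. Time passes only in rows, so rows that repeat a pose let the fingers close. It gives the time, the measured TCP pose, the force and the opening at its end, in the units of the state.
- monitor.get_obs(): the state, without advancing time (a new reading comes with each control period).
- viewer.camera(name): name is "side" or "top" or "wrist"; returns the picture (480x640x3 uint8, blue, green, red); there is no depth.
- viewer.calibration(name): a dict with "fovy" (degrees; the focal length in pixels is half the picture's height over the tangent of half this angle, whatever the lens; pixels are square), "cx", "cy" (the principal point, pixels), "extrinsics" (4x4, takes a point from camera to world coordinates). Camera axes: x right, y down, z forward; pixel columns grow to the right and rows downward; lengths in m; the calibration is good to about 2 mm. A picture is of the moment at which its call begins: read the wrist's pose just before it. calibration takes no time and is no camera call; for the wrist camera it gives the pose at the moment of the call.
- workorder.hand_in(): hands the job in, once; it reports no verdict.
Trained networks look in the newest picture that a camera, given by its name, has taken for a name from the list of things; names that differ only in an ending like _2 or _b are one class to them, and where a whole thing is asked for, a point or a joint stands for the part that bears it (a point fixed in the world has none). Each returns a list of dicts, best first, with "score" (0 to 1); they miss things now and then, are a little off and sometimes report something else, mostly with a low value. They report only what shows in the picture. A call takes as long as a camera call.
- spotter.search_frame(camera, name): "centre" ([column, row] as shares, 0 to 1, of the picture: columns of its width, rows of its height, amid what is visible of it).
- spotter.outline_of(camera, name): "region" (480x640 bool, what is visible of it) and "centre" ([column, row] as shares, 0 to 1, of the picture: columns of its width, rows of its height, amid what is visible of it).
The state is a dict: "time_s": time; "q": joint angles; "dq": joint speeds; "joint_efforts": joint torques, N m; "eef_pos": TCP position; "eef_rot": TCP orientation; "wrist_force": force on the tool from outside, world axes, zero at the start; "torque": the same for the moment, N m; "opening": opening from 0.0 (shut) to 1.0 (fully open).
Only numpy, scipy, OpenCV 4.12 (cv2) and the standard library are available. Lean on these libraries where they do the work, as an engineer would, in place of code of your own. Each camera call takes 0.05 s, during which the arm holds its last target. There are 200 camera calls.

## Working session

There is one attempt and no reset: what is moved stays moved. The work goes in short steps, Python scripts to look and compute and a tool call to move; the robot and the scene stay as the last step left them, time stands still between calls to the robot, and variables do not carry over. Pictures are saved under pics/ and viewed, about 8 in all and at most 12, crops included, and the job is handed in when it is done.

Besides the shell and the picture viewer there is one more tool, called by a JSON object that holds its "method" and its "body". move_arm: Moves the arm, as the interface text tells. Its arguments: {"type":"object","properties":{"motion":{"type":"array","items":{"type":"array"}}},"required":["motion"]}

```bash
mkdir -p pics; cat > h.py <<'E'
import numpy as np, cv2
from bench import monitor, viewer, workorder, spotter
def K(c):
    k=viewer.calibration(c); f=240/np.tan(np.radians(k["fovy"])/2); return f,k["cx"],k["cy"],np.array(k["extrinsics"])
def ray(c,u,v):
    f,cx,cy,E=K(c); d=E[:3,:3]@np.array([(u-cx)/f,(v-cy)/f,1]); return E[:3,3],d/np.linalg.norm(d)
def atz(c,u,v,z):
    o,d=ray(c,u,v); return o+d*(z-o[2])/d[2]
def proj(c,p):
    f,cx,cy,E=K(c); q=E[:3,:3].T@(np.array(p)-E[:3,3]); return np.array([cx+f*q[0]/q[2],cy+f*q[1]/q[2]])
E
python3 - <<'E'
from h import *
np.set_printoptions(precision=3,suppress=True)
o=monitor.get_obs(); print({k:np.round(v,3) for k,v in o.items()})
for c in("top","side"):
    im=viewer.camera(c); cv2.imwrite(f"pics/{c}0.png",im); print(c,K(c))
    for n in("block","jig","jaw","trigger","plunger","torch","jar_green","jar_purple","wax_tin","touchup_bottle"):
        r=spotter.search_frame(c,n)[:2]; print(n,[(np.round(np.array(x["centre"])*[640,480],0),round(x["score"],2)) for x in r])
E
```

```text
{'time_s': np.float64(0.0), 'q': array([-1.386,  0.182,  1.608, -0.   ,  1.354, -0.206]), 'dq': array([ 0.001, -0.001,  0.   , -0.   , -0.001, -0.   ]), 'joint_efforts': array([ -0.001, -44.487, -35.134,  -0.   ,   0.009,   0.   ]), 'eef_pos': array([ 0.219, -0.531,  0.238]), 'eef_rot': array([-0.001,  0.981,  0.194, -0.   ]), 'wrist_force': array([ 0.341, -0.611, -0.355]), 'torque': array([-0.027, -0.025, -0.01 ]), 'opening': np.float64(1.0)}
top (np.float64(521.6116265019399), 329.8144589537926, 239.25419978037587, array([[ 0.026, -0.999,  0.042,  0.493],
       [-1.   , -0.026,  0.007, -0.127],
       [-0.005, -0.042, -0.999,  1.104],
       [ 0.   ,  0.   ,  0.   ,  1.   ]]))
block []
jig [(array([444., 235.]), 0.83)]
jaw [(array([450., 238.]), 0.82)]
trigger [(array([482., 250.]), 0.5), (array([267., 295.]), 0.17)]
plunger []
torch [(array([310., 241.]), 0.5)]
jar_green [(array([437., 224.]), 0.41)]
jar_purple [(array([291., 146.]), 0.81)]
wax_tin []
touchup_bottle [(array([312., 228.]), 0.46), (array([447., 237.]), 0.23)]
side (np.float64(583.4994762033435), 314.96493375660145, 235.32163779284164, array([[ 0.984, -0.063,  0.167,  0.349],
       [-0.179, -0.377,  0.909, -1.29 ],
       [ 0.006, -0.924, -0.382,  0.594],
       [ 0.   ,  0.   ,  0.   ,  1.   ]]))
block [(array([269., 293.]), 0.91), (array([324., 288.]), 0.22)]
jig [(array([324., 324.]), 0.9), (array([376., 244.]), 0.69)]
jaw [(array([333., 323.]), 0.81)]
trigger [(array([325., 285.]), 0.69), (array([333., 318.]), 0.46)]
plunger []
torch [(array([294., 251.]), 0.62), (array([324., 287.]), 0.5)]
jar_green [(array([273., 220.]), 0.94)]
jar_purple [(array([376., 243.]), 0.97)]
wax_tin [(array([244., 250.]), 0.56)]
touchup_bottle [(array([310., 260.]), 0.63)]
```

View pics/top0.png

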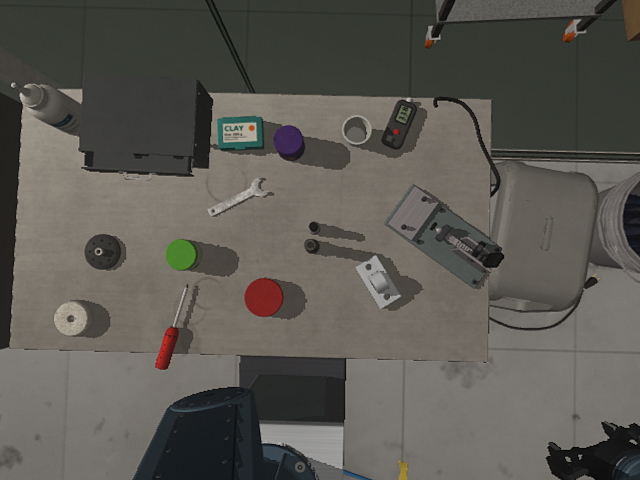

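View pics/side0.png

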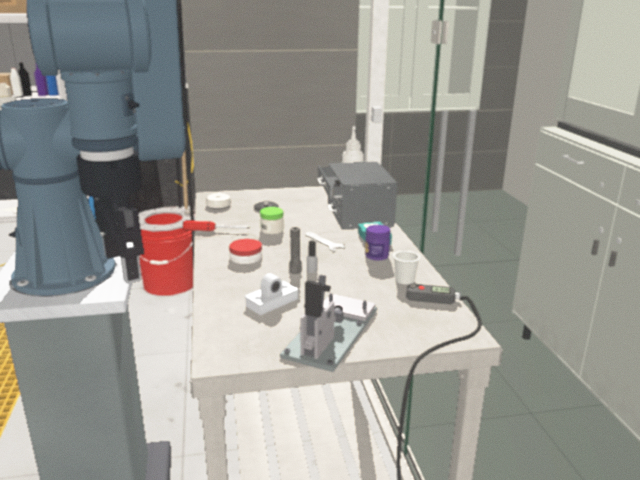

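The top picture shows the block at about (378,282). The jig runs from its handle at (490,258) to its seat at (412,210). The torch and bottle are at (312,245) and (314,228).

```bash
python3 - <<'E'
from h import *
np.set_printoptions(precision=3,suppress=True)
im=cv2.imread("pics/top0.png")
cv2.imwrite("pics/crop0.png",cv2.resize(im[175:315,345:515],None,fx=4.4,fy=4.4,interpolation=cv2.INTER_CUBIC))
print("block",atz("top",378,282,.03),"seat",atz("top",412,210,.02),"handle",atz("top",490,258,.148))
E
cat >> h.py <<'E'
from scipy.spatial.transform import Rotation as R
def toolmat(o): 
    w,x,y,z=o["eef_rot"]; return R.from_quat([x,y,z,w])
E
```

```text
block [ 0.453 -0.221  0.03 ] seat [ 0.604 -0.289  0.02 ] handle [ 0.506 -0.414  0.148]
```

View pics/crop0.png

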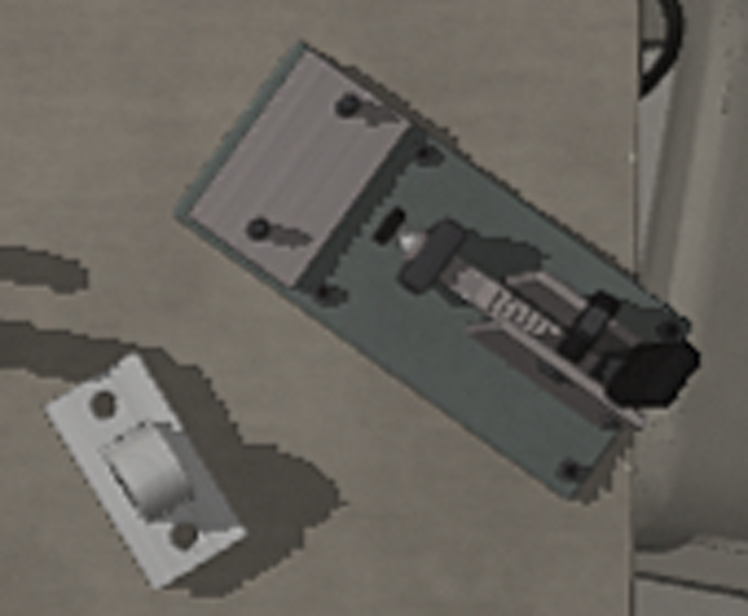

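The crop shows the dowel tips at about (347,105) and (259,229) and the block holes at (103,404) and (183,536). The handle top is at (652,373), the lobe at (590,325) and the pad at (390,226).

```bash
python3 - <<'E'
from h import *
np.set_printoptions(precision=4,suppress=True)
def P(u,v,z): return atz("top",345+u/4.4,175+v/4.4,z)
d1,d2=P(347,105,.038),P(259,229,.038); h1,h2=P(103,404,.024),P(183,536,.024)
seat=(d1+d2)/2; bl=(h1+h2)/2
print("dowels",d1,d2,np.linalg.norm(d1-d2),"seat",seat); print("holes",h1,h2,np.linalg.norm(h1-h2),"blk",bl)
ang=lambda v:np.degrees(np.arctan2(v[1],v[0]))
print("dowel line ang",ang(d1-d2),"block y ang",ang(h1-h2))
ha=P(652,373,.148); print("handle",ha,"ang jig x",ang(seat-ha),np.linalg.norm((seat-ha)[:2]),"lobe",P(590,325,.128))
r=toolmat(monitor.get_obs()); print("tool axes\n",r.as_matrix())
o=monitor.get_obs(); Ew=K("wrist")[3]; print("wrist cam in tool\n",r.as_matrix().T@Ew[:3,:3], r.as_matrix().T@(Ew[:3,3]-o["eef_pos"]),K("wrist")[:3])
E
```

```text
dowels [ 0.6253 -0.3102  0.038 ] [ 0.5664 -0.2704  0.038 ] 0.07109502605766511 seat [ 0.5958 -0.2903  0.038 ]
holes [ 0.4831 -0.2007  0.024 ] [ 0.4223 -0.2396  0.024 ] 0.07212498026311702 blk [ 0.4527 -0.2202  0.024 ]
dowel line ang -34.02603429950423 block y ang 32.61241888876458
handle [ 0.503  -0.4198  0.148 ] ang jig x 54.393124625916585 0.15935790347442236 lobe [ 0.5229 -0.3994  0.128 ]
tool axes
 [[ 0.9246  0.381   0.    ]
 [ 0.381  -0.9246  0.    ]
 [ 0.      0.     -1.    ]]
wrist cam in tool
 [[-0.0011 -0.9615 -0.2749]
 [ 1.     -0.001  -0.0007]
 [ 0.0004 -0.2749  0.9615]] [ 0.0687  0.0001 -0.1341] (np.float64(399.81081742144), 315.9349201552642, 242.45378760334648)
```

```bash
cat >> h.py <<'E'
def plan(goal,yang=None,pos=None):
    "units for a move to goal with tool down, tool y at world angle yang (deg)"
    o=monitor.get_obs(); r=toolmat(o); p=np.array(o["eef_pos"]) if pos is None else np.array(pos)
    s=r.inv().apply(np.array(goal)-p)/.06
    t=np.zeros(3)
    if yang is not None:
        a=np.radians(yang); y=[np.cos(a),np.sin(a),0]; z=[0,0,-1]
        T=R.from_matrix(np.array([np.cross(y,z),y,z]).T); t=np.degrees((r.inv()*T).as_rotvec())/8
    print("shift",np.round(s,3),"turn",np.round(t,3)); return s,t
E
python3 -c "
from h import *
plan([.4527,-.2202,.16],-57.4)"
```

```text
shift [ 5.578 -3.316  1.322] turn [ 0.    -0.    -1.276]
```

{"method": "move_arm", "body": {"motion": [[[5.58, -3.32, 0], [0, 0, -1.28], 100], [[5.58, -3.32, 0], [0, 0, -1.28], 100], [[5.58, -3.32, 0], [0, 0, -1.28], 100], [[5.58, -3.32, 0], [0, 0, -1.28], 100], [[5.58, -3.32, 0.3], [0, 0, -1.28], 100], [[5.58, -3.32, 1.32], [0, 0, -1.28], 100], [[5.58, -3.32, 1.32], [0, 0, -1.28], 100], [[5.58, -3.32, 1.32], [0, 0, -1.28], 100], [[5.58, -3.32, 1.32], [0, 0, -1.28], 100]]}}

```text
time_s: 2.22
eef_pos: [0.453, -0.2207, 0.1608]
eef_rot: [0.001, 0.96, 0.281, 0.0]
wrist_force: [0.3, -0.5, -0.5]
opening: 0.997
```

```bash
python3 - <<'E'
from h import *
np.set_printoptions(precision=4,suppress=True)
o=monitor.get_obs(); print(o["eef_pos"],toolmat(o).as_matrix()[:2,1],o["wrist_force"])
im=viewer.camera("wrist"); cv2.imwrite("pics/w1.png",im)
for n in("block",):
    for r in spotter.search_frame("wrist",n)[:1]: print(r["score"],np.array(r["centre"])*[640,480])
for p in ([.4831,-.2007,.024],[.4223,-.2396,.024]): print(proj("wrist",p))
E
```

```text
[ 0.453  -0.2207  0.1608] [ 0.5395 -0.842 ] [ 0.2934 -0.5113 -0.4713]
0.69 [313.472 228.624]
[313.7948 177.8216]
[314.1326 277.9898]
```

View pics/w1.png

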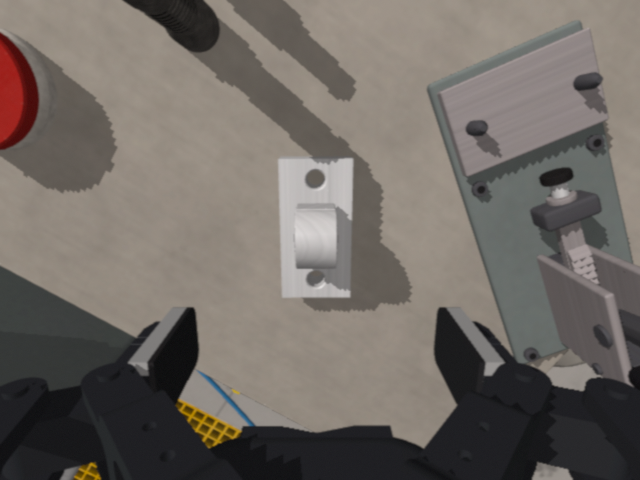

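The wrist picture shows the block holes at (315,178) and (315,278), matching the prediction to within a pixel. The block is centred and aligned, so I'll grasp it.

{"method": "move_arm", "body": {"motion": [[[0, 0, 1.0], [0, 0, 0], 100], [[0, 0, 1.7], [0, 0, 0], 100], [[0, 0, 2.07], [0, 0, 0], 100], [[0, 0, 2.07], [0, 0, 0], 60], [[0, 0, 2.07], [0, 0, 0], 20], [[0, 0, 2.07], [0, 0, 0], 10], [[0, 0, 2.07], [0, 0, 0], 10], [[0, 0, 2.07], [0, 0, 0], 10]]}}

```text
time_s: 3.32
eef_pos: [0.4538, -0.2209, 0.0376]
eef_rot: [0.001, 0.96, 0.281, 0.001]
wrist_force: [-1.9, 0.3, 7.8]
opening: 0.294
```

```bash
python3 -c "
from h import *
plan([.546,-.2567,.19],-124.1)"
```

```text
shift [ 0.975  1.339 -2.536] turn [ 0.016 -0.017  8.342]
```

{"method": "move_arm", "body": {"motion": [[[0, 0, -0.8], [0, 0, 0], 10], [[0, 0, -1.7], [0, 0, 0], 10], [[0, 0, -2.54], [0, 0, 1.3], 10], [[0.3, 0.4, -2.54], [0, 0, 2.6], 10], [[0.6, 0.8, -2.54], [0, 0, 3.9], 10], [[0.975, 1.34, -2.54], [0, 0, 5.2], 10], [[0.975, 1.34, -2.54], [0, 0, 6.5], 10], [[0.975, 1.34, -2.54], [0, 0, 7.8], 10], [[0.975, 1.34, -2.54], [0, 0, 8.34], 10], [[0.975, 1.34, -2.54], [0, 0, 8.34], 10]]}}

```text
time_s: 4.58
eef_pos: [0.5448, -0.2556, 0.1875]
eef_rot: [-0.0, 0.956, -0.293, -0.001]
wrist_force: [-0.0, 0.1, -4.3]
opening: 0.292
```

```bash
python3 - <<'E'
from h import *
np.set_printoptions(precision=4,suppress=True)
o=monitor.get_obs(); m=toolmat(o).as_matrix(); print(o["eef_pos"],m,o["wrist_force"],o["opening"])
im=viewer.camera("wrist"); cv2.imwrite("pics/w2.png",im)
for p in ([.6253,-.3102,.038],[.5664,-.2704,.038]): print(proj("wrist",p))
E
```

```text
[ 0.5448 -0.2556  0.1875] [[ 0.8287 -0.5597 -0.0014]
 [-0.5597 -0.8287  0.001 ]
 [-0.0017 -0.     -1.    ]] [-0.0044  0.095  -4.3112] 0.29228475574247453
[314.9842  83.8758]
[315.045 190.767]
```

View pics/w2.png

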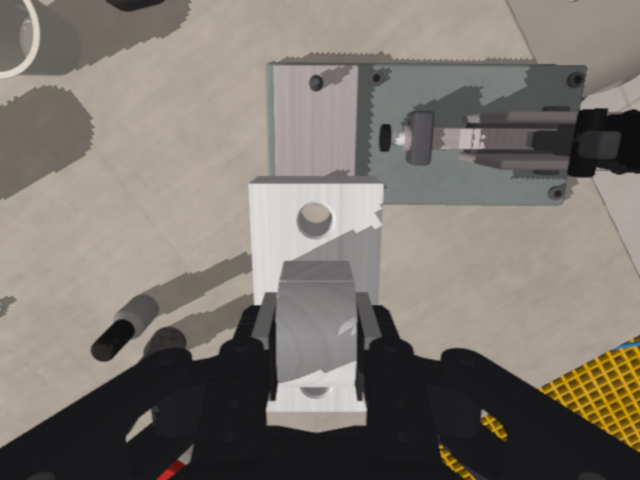

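The wrist picture shows one dowel tip at about (316,81), 3 px from the prediction. The held block hides the other. I'll back off about 40 mm along the dowel line to see both.

{"method": "move_arm", "body": {"motion": [[[-0.65, 0, 0], [0, 0, 0], 10], [[-0.65, 0, 0], [0, 0, 0], 10], [[-0.65, 0, 0], [0, 0, 0], 10]]}}

```text
time_s: 5.0
eef_pos: [0.5133, -0.2344, 0.1886]
eef_rot: [0.0, 0.956, -0.293, 0.001]
wrist_force: [-0.4, -1.1, -5.4]
opening: 0.296
```

```bash
python3 - <<'E'
from h import *
np.set_printoptions(precision=4,suppress=True)
o=monitor.get_obs(); m=toolmat(o).as_matrix(); print(o["eef_pos"])
im=viewer.camera("wrist"); cv2.imwrite("pics/w3raw.png",im)
for p in ([.6253,-.3102,.038],[.5664,-.2704,.038]): print("dowel pred",proj("wrist",p))
print("hole pred",proj("wrist",o["eef_pos"]+m@[.036,0,.0366-.024]))
a=cv2.resize(im[0:240,215:415],None,fx=3,fy=3,interpolation=cv2.INTER_CUBIC)
cv2.imwrite("pics/w3.png",a[:600] if 0 else cv2.resize(im[0:240,215:415],None,fx=2.5,fy=2.5,interpolation=cv2.INTER_CUBIC))
E
```

```text
[ 0.5133 -0.2344  0.1886]
dowel pred [314.4754  21.8385]
dowel pred [314.6903 136.6181]
hole pred [313.2796 220.9817]
```

View pics/w3.png

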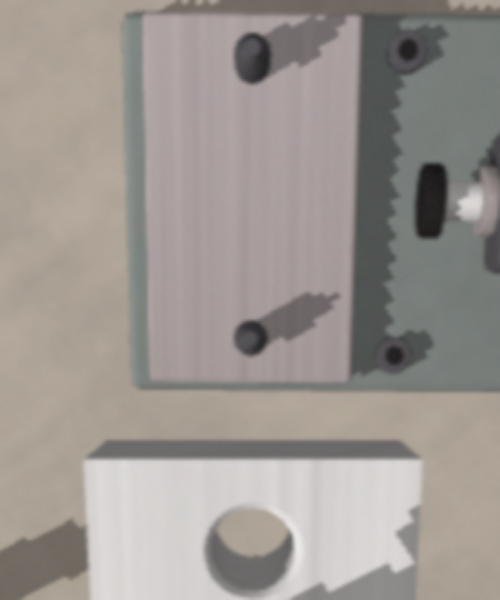

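The crop shows the dowel tips at full-frame (316,18) and (315,133.5) and the held block's hole at (316,220).

```bash
python3 - <<'E'
from h import *
np.set_printoptions(precision=4,suppress=True)
o=monitor.get_obs(); m=toolmat(o).as_matrix(); p=np.array(o["eef_pos"])
d1,d2=atz("wrist",316.2,18.4,.038),atz("wrist",315.4,133.6,.038)
h=atz("wrist",315.8,219.6,p[2]-.0366+.024)
a=lambda v:np.degrees(np.arctan2(v[1],v[0]))
print(d1,d2,np.linalg.norm(d1-d2),(d1+d2)/2,"ang",a(d1-d2),"tool x",a(m[:,0]))
print("hole in tool",m.T@(h-p))
E
```

```text
[ 0.6263 -0.3122  0.038 ] [ 0.5678 -0.2719  0.038 ] 0.07105566434921061 [ 0.5971 -0.2921  0.038 ] ang -34.5431587945991 tool x -34.04909211814052
hole in tool [0.0361 0.0009 0.0127]
```

```bash
python3 -c "
from h import *
plan([.5973,-.2912,.083],-124.3)"
```

```text
shift [ 1.680e+00 -1.000e-03  1.765e+00] turn [ 0.001 -0.01   0.031]
```

{"method": "move_arm", "body": {"motion": [[[0.8, 0, 0], [0, 0, 0.03], 10], [[1.68, 0, 0], [0, 0, 0.03], 10], [[1.68, 0, 0.6], [0, 0, 0.03], 10], [[1.68, 0, 1.2], [0, 0, 0.03], 10], [[1.68, 0, 1.76], [0, 0, 0.03], 10], [[1.68, 0, 1.76], [0, 0, 0.03], 10], [[1.68, 0, 1.76], [0, 0, 0.03], 10]]}}

```text
time_s: 5.92
eef_pos: [0.5976, -0.2916, 0.0841]
eef_rot: [0.0, 0.955, -0.295, 0.001]
wrist_force: [-0.5, 0.8, -4.4]
opening: 0.295
```

```bash
python3 - <<'E'
from h import *
np.set_printoptions(precision=4,suppress=True)
o=monitor.get_obs(); m=toolmat(o).as_matrix(); print(o["eef_pos"])
im=viewer.camera("wrist"); cv2.imwrite("pics/w4raw.png",im)
print("dowel pred",proj("wrist",[.6263,-.3122,.038]))
a=cv2.resize(im[160:300,220:420],None,fx=3.5,fy=3.5,interpolation=cv2.INTER_CUBIC)
s=viewer.camera("side"); cv2.imwrite("pics/s4raw.png",s)
b=cv2.resize(s[250:370,270:430],None,fx=3.5,fy=3.5,interpolation=cv2.INTER_CUBIC)
cv2.imwrite("pics/w4.png",a)
E
```

```text
[ 0.5976 -0.2916  0.0841]
dowel pred [315.8859 206.2844]
```

View pics/w4.png

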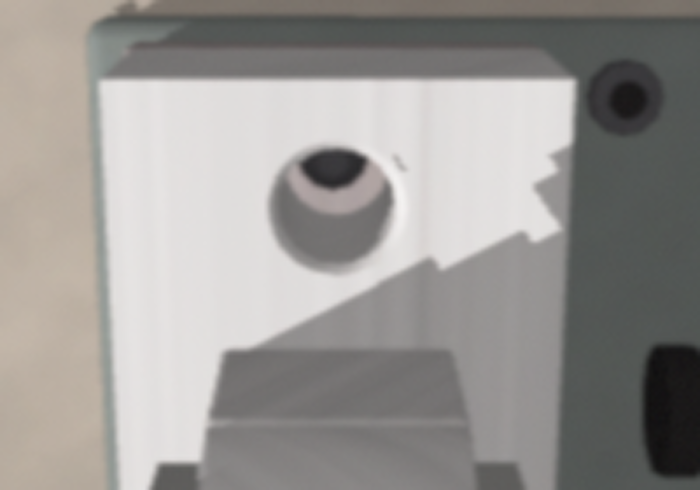

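Through the near hole the dowel shows at crop (332,~150), laterally centred. I'll check the longitudinal fit from its lower edge at crop row 188.

```bash
python3 - <<'E'
from h import *
o=monitor.get_obs(); m=toolmat(o).as_matrix(); p=np.array(o["eef_pos"])
def pr(x,z): q=p+m@[x,0.0009,0]; q[2]=z; return (proj("wrist",q)[1]-160)*3.5
print("hole edges top",pr(.0425,p[2]-.0126),pr(.0295,p[2]-.0126),"seen 147,272; bottom far edge",pr(.0295,p[2]-.0366),pr(.0425,p[2]-.0366))
for dx in(-2e-3,0,2e-3): print(dx,"shoulder",pr(.031+dx,.032),"base",pr(.031+dx,.020),"tip c",pr(.036+dx,.038))
E
```

```text
hole edges top 150.59783381218054 268.85805476055424 seen 147,272; bottom far edge 219.48049589259307 116.11273658808986
-0.002 shoulder 195.9100917332226 base 178.73773880057965 tip c 168.13330777926774
0 shoulder 181.53089147647268 base 165.1331380769989 tip c 153.1138626078729
0.002 shoulder 167.069698866818 base 151.45540108454077 tip c 138.00543973620887
```

{"method": "move_arm", "body": {"motion": [[[-0.012, 0, 0.15], [0, 0, 0], 10], [[-0.012, 0, 0.25], [0, 0, 0], 10], [[-0.012, 0, 0.33], [0, 0, 0], 10], [[-0.012, 0, 0.4], [0, 0, 0], 10], [[-0.012, 0, 0.43], [0, 0, 0], 10], [[-0.012, 0, 0.43], [0, 0, 0], 10]]}}

```text
time_s: 6.78
eef_pos: [0.5963, -0.2905, 0.0579]
eef_rot: [0.0, 0.955, -0.295, 0.0]
wrist_force: [-2.5, 1.1, 3.6]
opening: 0.297
```

{"method": "move_arm", "body": {"motion": [[[0, 0, 0.02], [0, 0, 0], 10], [[0, 0, 0.02], [0, 0, 0], 45], [[0, 0, 0.02], [0, 0, 0], 45], [[0, 0, 0.02], [0, 0, 0], 45], [[0, 0, -0.7], [0, 0, 0], 45], [[0, 0, -1.5], [0, 0, 0], 45], [[0, 0, -2.2], [0, 0, 0], 70], [[0, 0, -2.2], [0, 0, 0], 70], [[0, 0, -2.2], [0, 0, 0], 70]]}}

```text
time_s: 7.9
eef_pos: [0.5956, -0.2901, 0.1882]
eef_rot: [-0.0, 0.955, -0.295, -0.0]
wrist_force: [-0.3, -0.1, -0.8]
opening: 0.696
```

```bash
python3 - <<'E'
from h import *
np.set_printoptions(precision=4,suppress=True)
o=monitor.get_obs(); m=toolmat(o).as_matrix(); print(o["eef_pos"],o["wrist_force"],o["opening"])
im=viewer.camera("wrist"); cv2.imwrite("pics/w5.png",im)
E
```

```text
[ 0.5956 -0.2901  0.1882] [-0.3105 -0.1458 -0.834 ] 0.6961330993654294
```

View pics/w5.png

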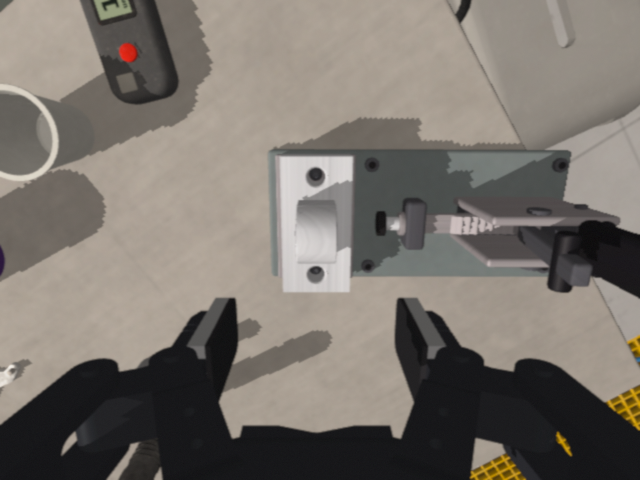

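Both dowels show inside the holes at (315,175) and (316,272), so the block is seated. The pad's front is at about (376,223) and the block face at u≈353. The cross bar is near (566,262).

```bash
python3 - <<'E'
from h import *
np.set_printoptions(precision=4,suppress=True)
seat=np.array([.5961,-.2905]); a=np.radians(55.7); ex=np.array([np.cos(a),np.sin(a)]); ey=np.array([-ex[1],ex[0]])
def J(q): d=q[:2]-seat; return np.array([d@ex+.085,d@ey])
# jig frame coords
W=lambda x,y,z: np.r_[seat+ex*(x-.085)+ey*y,z]
print("lobe seen",J(atz("wrist",566,262,.122)),"pred px",proj("wrist",W(-.047,0,.122)),proj("wrist",W(-.047,.016,.128)),proj("wrist",W(-.047,-.016,.128)))
print("handle top pred in top cam",proj("top",W(-.082,0,.148)),"seen",345+652/4.4,175+373/4.4,"lobe",proj("top",W(-.047,0,.128)),345+590/4.4,175+325/4.4)
print("holes pred",proj("wrist",W(.085,.036,.044)),proj("wrist",W(.085,-.036,.044)))
print("pad",J(atz("wrist",376,223,.034)),"face",J(atz("wrist",353,223,.044)))
for f in((-.112,.052),(-.112,-.052),(.122,.052),(.122,-.052)): print("corner",f,proj("wrist",W(*f,.01)),proj("top",W(*f,.01)))
# plan: above handle/lobe, centre at -65 mm
plan(W(-.065,0,.20),-124.3)
plan(W(-.065,0,.111),-124.3)
E
```

```text
lobe seen [-0.0473  0.    ] pred px [565.4689 261.9229] [567.089  294.6513] [578.1471 235.5245]
handle top pred in top cam [497.9068 260.4663] seen 493.18181818181813 259.77272727272725 lobe [479.1455 249.5134] 479.0909090909091 248.86363636363637
holes pred [314.9923 274.0585] [314.7566 175.8972]
pad [ 0.04   -0.0003] face [ 0.0579 -0.0027]
corner (-0.112, 0.052) [552.2358 277.3442] [474.4471 289.2045]
corner (-0.112, -0.052) [574.5207 148.9774] [503.0792 248.7933]
corner (0.122, 0.052) [270.6458 277.7184] [383.1876 223.8018]
corner (0.122, -0.052) [266.1166 149.4751] [411.9105 183.8327]
shift [ 0.02   2.501 -0.213] turn [-0.001  0.018 -0.004]
shift [0.024 2.501 1.27 ] turn [-0.001  0.018 -0.004]
```

{"method": "move_arm", "body": {"motion": [[[0, 0, -0.25], [0, 0, 0], 100], [[0.02, 1.0, -0.25], [0, 0, 0], 100], [[0.02, 2.0, -0.25], [0, 0, 0], 100], [[0.02, 2.5, -0.25], [0, 0, 0], 100], [[0.02, 2.5, 0.2], [0, 0, 0], 100], [[0.02, 2.5, 0.9], [0, 0, 0], 100], [[0.02, 2.5, 1.28], [0, 0, 0], 100], [[0.02, 2.5, 1.28], [0, 0, 0], 70], [[0.02, 2.5, 1.28], [0, 0, 0], 63], [[0.02, 2.5, 1.28], [0, 0, 0], 63]]}}

```text
time_s: 9.2
eef_pos: [0.5132, -0.4154, 0.1138]
eef_rot: [0.0, 0.955, -0.295, 0.001]
wrist_force: [1.0, 0.4, -0.2]
opening: 0.628
```

```bash
cat >> h.py <<'E'
seat=np.array([.5961,-.2905]); a=np.radians(55.7); ex=np.array([np.cos(a),np.sin(a)]); ey=np.array([-ex[1],ex[0]])
def J(q): d=np.array(q)[:2]-seat; return np.round(1e3*np.array([d@ex+.085,d@ey]),1)
W=lambda x,y,z: np.r_[seat+ex*(x-.085)+ey*y,z]
E
python3 - <<'E'
from h import *
o=monitor.get_obs(); print(J(o["eef_pos"]),o["eef_pos"][2],o["wrist_force"],o["opening"])
plan(W(-.065,0,.110),-124.3)
a=viewer.camera("wrist"); s=viewer.camera("side"); cv2.imwrite("pics/w6raw.png",a)
t=viewer.camera("top"); 
A=a[100:480,120:640]; S=cv2.resize(s[270:370,270:400],(520,400),interpolation=cv2.INTER_CUBIC)
T=cv2.resize(t[190:290,400:520],(280,233))
c=np.zeros((600,800,3),np.uint8); c[:380//1,:520]=A
c[380:600,:286]=cv2.resize(S,(286,220)); c[:233,520:800]=T
cv2.imwrite("pics/w6.png",c)
E
```

```text
[-64.9  -1.9] 0.11377139076022619 [ 1.00355601  0.40343412 -0.2042689 ] 0.6284774739532244
shift [-0.031  0.001  0.063] turn [ 0.002 -0.017 -0.002]
```

View pics/w6.png

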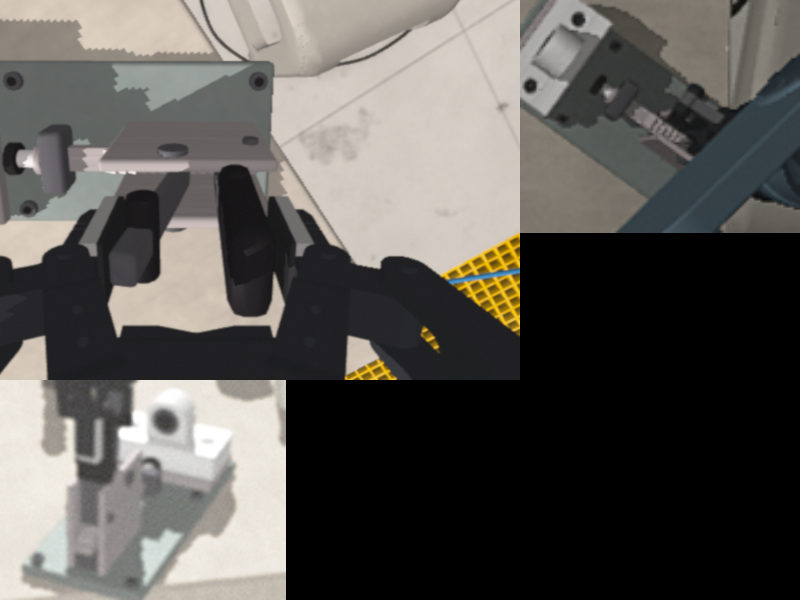

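The pads straddle the cross bar and handle, and the block is seated with the pad at raw (135,257). Now the first pump.

{"method": "move_arm", "body": {"motion": [[[-0.03, 0, 0.05], [0, 0, 0], 57], [[-0.03, 0.04, 0.05], [0, 0, 0], 52], [[-0.03, 0.08, 0.05], [0, 0, 0], 46], [[-0.03, 0.12, 0.05], [0, 0, 0], 40], [[-0.03, 0.13, 0.05], [0, 0, 0], 39], [[-0.03, 0.13, 0.05], [0, 0, 0], 39], [[-0.03, 0.13, 0.05], [0, 0, 0], 39]]}}

```text
time_s: 10.22
eef_pos: [0.5081, -0.4199, 0.1118]
eef_rot: [-0.0, 0.956, -0.295, 0.002]
wrist_force: [1.1, 6.3, 11.5]
opening: 0.393
```

```bash
cat >> h.py <<'E'
def pad():
    "jig x of plunger pad and jaw head from the wrist picture"
    o=monitor.get_obs(); print(J(o["eef_pos"]),np.round(o["eef_pos"][2],4),"F jig",np.round([o["wrist_force"][:2]@ex,o["wrist_force"][:2]@ey,o["wrist_force"][2]],1),"open",round(float(o["opening"]),3),"t",o["time_s"])
    E=K("wrist"); im=viewer.camera("wrist")
    for n in("plunger","jaw"):
        for r in spotter.outline_of("wrist",n)[:1]:
            v,u=np.nonzero(r["region"]); print(n,round(r["score"],2),"u",u.min(),u.max(),"v",v.min(),v.max(),"left edge jig",J(atz("wrist",np.percentile(u,1),np.median(v),.034)))
    return im
E
python3 -c "
from h import *
im=pad(); cv2.imwrite('pics/w7raw.png',im)"
```

```text
[-71.5  -0.2] 0.1118 F jig [ 5.8  2.7 11.5] open 0.393 t 10.225
plunger 0.73 u 87 119 v 241 273 left edge jig [54.9 -1.3]
jaw 0.64 u 88 321 v 222 293 left edge jig [53.8 -0.7]
```

{"method": "move_arm", "body": {"motion": [[[0, -0.05, 0], [0, 0, 0], 48], [[0, -0.11, 0], [0, 0, 0], 56], [[0, -0.13, 0], [0, 0, 0], 62], [[0, -0.13, 0], [0, 0, 0], 62], [[0, -0.13, 0], [0, 0, 0], 62]]}}

```text
time_s: 11.0
eef_pos: [0.5106, -0.4136, 0.1086]
eef_rot: [-0.0, 0.955, -0.295, -0.0]
wrist_force: [2.3, 1.9, -1.7]
opening: 0.621
```

```bash
python3 - <<'E'
from h import *
im=pad(); cv2.imwrite('pics/w8raw.png',im)
for r in spotter.outline_of("wrist","block")[:1]:
    v,u=np.nonzero(r["region"]); print("block",r["score"],u.max(),[ (vv,u[v==vv].max()) for vv in range(200,300,15) if (v==vv).any()])
print("face pred top/foot",proj("wrist",W(.06,0,.044)),proj("wrist",W(.06,0,.034)))
for x in (.040,.050): print("pad pred",proj("wrist",W(x,0,.034)),proj("wrist",W(x,0,.0435)))
old=cv2.imread("pics/w6raw.png")
c=np.vstack([cv2.resize(i[200:310,60:260],None,fx=2.6,fy=2.6,interpolation=cv2.INTER_CUBIC) for i in (old,im)]); cv2.imwrite("pics/w8.png",c)
E
```

```text
[-64.8   1.3] 0.1086 F jig [ 2.9 -0.9 -1.7] open 0.621 t 11.0
plunger 0.63 u 97 126 v 239 272 left edge jig [54.5 -0.6]
jaw 0.6 u 97 331 v 221 291 left edge jig [53.4 -0.6]
block 0.74 113 [(200, np.int64(93)), (215, np.int64(96)), (230, np.int64(98)), (245, np.int64(97)), (260, np.int64(96)), (275, np.int64(105)), (290, np.int64(107))]
face pred top/foot [ 76.61908756 263.01747207] [ 87.1047346 257.0917231]
pad pred [123.49660145 257.04393808] [115.13583769 262.65904354]
pad pred [105.29978273 257.06783175] [ 96.15001193 262.68368875]
```

View pics/w8.png

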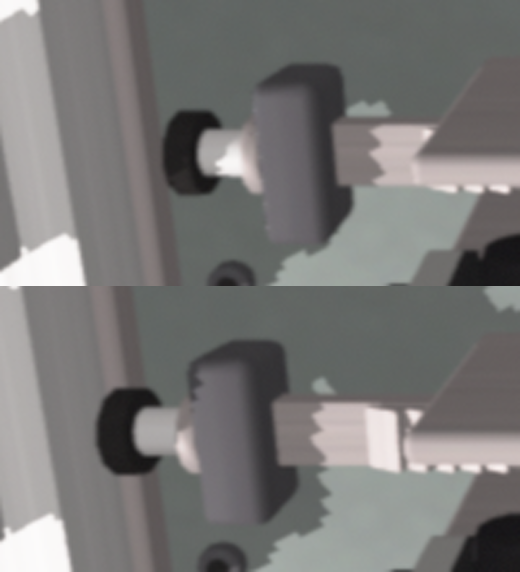

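The upper crop is before the pump and the lower one after. The pad's left edge moved from about 163 to 97 (crop px), so the jaw advanced about 10 mm with the stem fully out. The pad is now at jig x≈50 mm, about 10 mm short of the face. Second pump.

{"method": "move_arm", "body": {"motion": [[[0, 0, 0], [0, 0, 0], 57], [[0.02, 0.04, -0.03], [0, 0, 0], 52], [[0.02, 0.08, -0.03], [0, 0, 0], 46], [[0.02, 0.12, -0.03], [0, 0, 0], 40], [[0.02, 0.13, -0.03], [0, 0, 0], 39], [[0.02, 0.13, -0.03], [0, 0, 0], 39], [[0.02, 0, -0.03], [0, 0, 0], 56], [[0.02, 0, -0.03], [0, 0, 0], 62], [[0.02, 0, -0.03], [0, 0, 0], 62], [[0.02, 0, -0.03], [0, 0, 0], 62]]}}

```text
time_s: 12.45
eef_pos: [0.5122, -0.4145, 0.1111]
eef_rot: [-0.0, 0.955, -0.295, 0.0]
wrist_force: [2.7, 3.2, 1.6]
opening: 0.618
```

```bash
python3 - <<'E'
from h import *
im=pad(); cv2.imwrite('pics/w9raw.png',im)
for x in (.056,.058,.060): print("pad pred",proj("wrist",W(x,0,.0435)))
old=cv2.imread("pics/w8raw.png")
c=np.vstack([cv2.resize(i[200:310,30:230],None,fx=2.6,fy=2.6,interpolation=cv2.INTER_CUBIC) for i in (old,im)]); cv2.imwrite("pics/w9.png",c)
E
```

```text
[-64.7  -0.6] 0.1111 F jig [ 4.1 -0.4  1.6] open 0.618 t 12.45
plunger 0.93 u 83 110 v 241 274 left edge jig [63.8 -1.2]
jaw 0.62 u 82 315 v 222 294 left edge jig [62.8 -0.6]
pad pred [ 87.95020122 264.59092318]
pad pred [ 84.20376602 264.59579078]
pad pred [ 80.45740486 264.60065828]
```

View pics/w9.png

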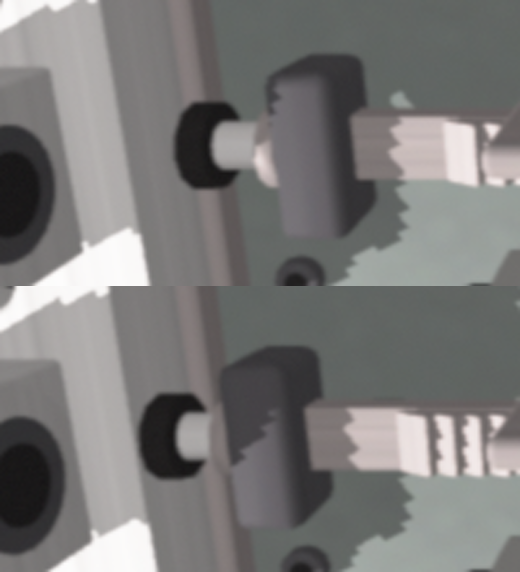

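The lower crop shows the pad on the block with the stem slightly shortened: pad left edge to head edge is 82 px, against 93 before, or about 2 mm pushed in. I'll measure it from intensity profiles.

```bash
cat >> h.py <<'E'
def prof(im,v0=252,v1=259):
    g=cv2.cvtColor(im,cv2.COLOR_BGR2GRAY)[v0:v1].mean(0)
    return g[70:150].astype(int)
E
python3 - <<'E'
from h import *
for f,v in(("w6raw",257),("w8raw",255),("w9raw",258)):
    im=cv2.imread(f"pics/{f}.png"); print(f); print(*prof(im,v-3,v+3))
E
```

```text
w6raw
173 175 176 176 174 173 172 173 172 171 171 169 164 147 129 122 121 122 122 122 123 124 125 125 124 123 123 122 121 120 120 121 121 119 118 117 115 117 122 126 127 126 124 121 116 107 96 90 89 89 88 84 66 42 31 31 31 30 30 30 30 30 28 25 26 59 115 152 165 167 167 167 168 168 168 169 177 195 208 213
w8raw
174 173 172 172 172 170 164 148 130 122 122 122 122 123 123 124 126 126 125 124 124 123 122 121 121 117 98 66 39 31 31 31 30 30 31 30 30 27 25 25 46 94 141 164 169 169 169 170 169 170 170 169 169 170 169 169 166 153 147 146 147 147 147 142 128 118 115 114 113 113 113 112 111 111 109 108 106 106 104 103
w9raw
177 175 174 172 172 172 171 171 170 168 159 139 111 78 44 32 31 30 30 30 30 31 30 27 25 23 31 73 130 161 168 169 169 169 169 168 169 169 168 160 141 124 119 121 122 119 106 84 68 66 67 67 68 68 68 69 70 73 76 79 83 89 97 99 98 95 89 82 75 69 62 57 54 51 49 50 51 63 92 113
```

The stem reads 12.4 px, against 15.6 px when fully out, so it is in by about 1.8 mm. The goal is about 6.3 px, or roughly 3.2 mm more. Third, partial squeeze.

{"method": "move_arm", "body": {"motion": [[[0, 0, 0], [0, 0, 0], 57], [[0, 0.02, 0], [0, 0, 0], 54], [[0, 0.04, 0], [0, 0, 0], 52], [[0, 0.045, 0], [0, 0, 0], 51], [[0, 0.045, 0], [0, 0, 0], 51], [[0, 0.045, 0], [0, 0, 0], 51]]}}

```text
time_s: 13.35
eef_pos: [0.5113, -0.4161, 0.112]
eef_rot: [-0.001, 0.956, -0.295, 0.001]
wrist_force: [4.5, 7.3, 6.5]
opening: 0.511
```

```bash
cat >> h.py <<'E'
def stem(im,v=258):
    g=cv2.cvtColor(im,cv2.COLOR_BGR2GRAY)[v-3:v+3].mean(0)
    d=[i for i in range(50,140) if g[i]<60<=0+g[i+1] and g[i+3]>120][0:1]
    if d:
        i=d[0]; print("rise",i-70,"profile",*g[i-16:i+32].astype(int))
E
python3 - <<'E'
from h import *
im=pad(); cv2.imwrite('pics/w10raw.png',im); stem(im)
E
```

```text
[-66.5  -0.8] 0.112 F jig [8.5 0.4 6.5] open 0.511 t 13.35
plunger 0.81 u 78 103 v 241 273 left edge jig [65.1 -1. ]
jaw 0.75 u 79 326 v 223 293 left edge jig [63.9 -1. ]
rise 22 profile 158 138 110 75 43 31 30 30 30 29 29 30 29 28 24 24 34 77 132 161 168 168 168 168 168 162 142 124 119 120 121 119 106 84 68 65 66 67 67 68 68 68 67 67 67 67 68 75
```

{"method": "move_arm", "body": {"motion": [[[0, 0.007, 0], [0, 0, 0], 50], [[0, 0.012, 0], [0, 0, 0], 49.5], [[0, 0.012, 0], [0, 0, 0], 49.5], [[0, 0.012, 0], [0, 0, 0], 49.5]]}}

```text
time_s: 14.0
eef_pos: [0.511, -0.4166, 0.1122]
eef_rot: [-0.001, 0.955, -0.295, 0.001]
wrist_force: [5.1, 8.1, 7.9]
opening: 0.496
```

```bash
python3 - <<'E'
from h import *
im=pad(); cv2.imwrite('pics/w11raw.png',im); stem(im)
s=viewer.camera("side"); c=np.hstack([cv2.resize(im[180:330,30:230],(533,400),interpolation=cv2.INTER_CUBIC),cv2.resize(s[240:380,280:373],(266,400),interpolation=cv2.INTER_CUBIC)]); cv2.imwrite("pics/w11.png",c)
E
```

```text
[-67.1  -0.8] 0.1122 F jig [9.6 0.3 7.9] open 0.496 t 14.0
plunger 0.94 u 76 101 v 241 273 left edge jig [66.4 -0.9]
jaw 0.84 u 76 236 v 223 292 left edge jig [64.7 -0.9]
rise 20 profile 152 130 99 64 38 31 30 29 29 29 29 30 28 26 23 25 48 97 142 163 167 168 168 167 166 157 138 122 119 120 121 118 104 81 67 65 66 66 67 68 68 68 67 67 67 66 67 68
```

View pics/w11.png

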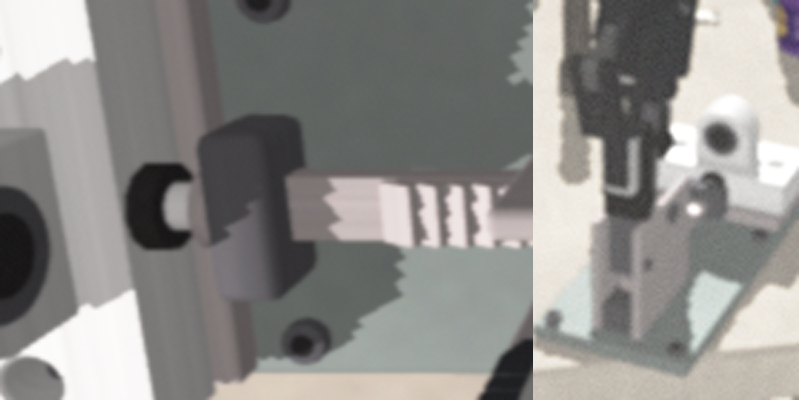

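The picture shows the pad bearing on the block and about half the stem gone. The edge measurement gives about 4 mm. The last 1 mm of jaw travel seems to have slid the block within its dowel clearance. One more small squeeze.

{"method": "move_arm", "body": {"motion": [[[0, 0.005, 0], [0, 0, 0], 49], [[0, 0.01, 0], [0, 0, 0], 48.2], [[0, 0.012, 0], [0, 0, 0], 48.0], [[0, 0.012, 0], [0, 0, 0], 48.0]]}}

```text
time_s: 14.7
eef_pos: [0.5107, -0.4171, 0.1123]
eef_rot: [-0.001, 0.955, -0.295, 0.001]
wrist_force: [3.8, 8.1, 8.5]
opening: 0.481
```

```bash
python3 - <<'E'
from h import *
im=pad(); cv2.imwrite('pics/w12raw.png',im); stem(im)
a=cv2.imread("pics/w11raw.png")
def tm(box):
    v0,v1,u0,u1=box; r=cv2.matchTemplate(cv2.resize(im[v0-12:v1+12,max(u0-12,0):u1+12],None,fx=4,fy=4),cv2.resize(a[v0:v1,u0:u1],None,fx=4,fy=4),cv2.TM_CCOEFF_NORMED); m=cv2.minMaxLoc(r); return (np.array(m[3])/4-[min(12,u0),12],round(m[1],2))
print("screw",tm((170,200,115,150)),tm((295,325,130,165)),"boss",tm((225,275,20,60)),"pad",tm((238,276,74,100)),"head",tm((222,295,104,150)))
E
```

```text
[-67.7  -0.8] 0.1123 F jig [8.8 1.4 8.5] open 0.481 t 14.7
plunger 0.68 u 75 98 v 241 273 left edge jig [66.4 -0.9]
jaw 0.75 u 75 322 v 223 292 left edge jig [64.7 -0.9]
rise 19 profile 152 130 98 63 37 30 30 30 29 30 30 29 29 26 24 24 47 98 142 163 167 168 167 163 143 124 119 120 121 119 109 87 68 65 66 66 67 67 68 68 67 67 67 66 66 66 67 69
screw (array([-1.,  0.]), 1.0) (array([-0.75,  0.  ]), 1.0) boss (array([-1.,  0.]), 1.0) pad (array([-1.,  0.]), 1.0) head (array([-2.5,  0. ]), 0.99)
```

The plunger is now in by about 4.7 mm, and the block and pad are stationary against the jig. A small re-centring will make the handle finger bear surely, then I'll settle.

{"method": "move_arm", "body": {"motion": [[[0, -0.012, 0], [0, 0, 0], 47.2], [[0, -0.012, 0], [0, 0, 0], 47.2], [[0, -0.012, 0], [0, 0, 0], 47.2], [[0, -0.012, 0], [0, 0, 0], 47.2], [[0, -0.012, 0], [0, 0, 0], 47.2]]}}

```text
time_s: 15.48
eef_pos: [0.5105, -0.4173, 0.1124]
eef_rot: [-0.0, 0.955, -0.295, 0.001]
wrist_force: [2.0, 5.9, 8.6]
opening: 0.473
```

```bash
python3 - <<'E'
from h import *
im=pad(); cv2.imwrite('pics/w13raw.png',im); stem(im)
E
```

```text
[-68.   -0.8] 0.1124 F jig [6.  1.7 8.6] open 0.473 t 15.475
plunger 0.7 u 75 97 v 241 273 left edge jig [65.9 -1. ]
jaw 0.86 u 74 310 v 222 292 left edge jig [64.8 -1. ]
rise 18 profile 152 130 99 64 38 31 30 30 30 29 29 29 29 27 25 24 40 87 136 161 167 167 164 148 129 119 119 121 120 113 93 71 65 66 67 66 67 68 68 67 66 67 66 66 67 67 67 67
```

```bash
python3 -c "
from h import *
workorder.hand_in(); o=monitor.get_obs(); print(o['time_s'],o['opening'],o['wrist_force'])"
```

```text
the job is handed in; nothing more can be done
the job is handed in; nothing more can be done
```

The block is seated on the two dowels and clamped, and the job is handed in at about 15.5 s of robot time. The gripper is still squeezing the trigger. No verdict was reported.

**What I did:** I grasped the boss, set the block down with both dowels visible in the holes, and released it. Then I pumped the trigger with two full squeezes and one partial squeeze, which I held.

**Last checks:**
- **Plunger:** about 5.1 to 5.4 mm of its 10 mm is pushed in. That comes from two edge measurements of the visible stem in the wrist picture; it never came near fully in.
- **Trigger:** the gripper opening is 0.473. When I closed it slightly at the end, the tool moved with the handle, so the handle finger is bearing on it.
- **Forces:** the wrist force was about 11 N at the last reading and stayed low in every reading I took.

**Disagreements:**
- **Block shift:** during the third squeeze, about 1 mm of jaw travel gave no extra compression. It probably slid the block within its dowel clearance. A picture comparison after the next small squeeze showed block and pad still.
- **Camera offset:** the top and wrist cameras differed by about 2 mm on the seat position. I settled this by looking at a dowel through the block's hole before lowering it.
- **Not re-checked:** I did not look again at the bystander objects at the end. No planned path came near them.

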